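Draw the filter slider out of the microscope's light base and put it away in its case

ROBOT

A 6-joint arm with a two-finger parallel gripper is mounted at the origin on the work surface. World frame = base frame: x ahead of the robot, y to its left, z up, the work surface at z = 0. Lengths are in mm, angles in rad, forces in N, time in s.
With the tool pointing down it reaches from about 300 to 775 mm from the base axis. Payload 14.6 kg.
Tool frame: the origin (TCP) lies at the centre of the arm's flange, where the gripper is bolted on; the fingertips stand 173 mm ahead of it and the grasp point (between the pads) lies 155 mm ahead of it (env.grip_depth is the z of the grasp point in the tool frame, in mm); z points along the fingers, x is the direction in which the jaws open and shut, and the axes are right-handed (so a half turn about z gives the same grasp; the last joint's range is limited). The gripper opens to 85 mm and grips with 20 to 120 N. Pads are 22 mm wide; open, the fingers measure 114 mm over their backs; the gripper's body (76 mm by 85 mm) begins 54 mm behind the grasp point. The pads swing forward as they close: fully open they stand 13 mm farther back than shut.
Start: joints at [1.184, 0.3, 1.521, -0, 1.321, -0.067], TCP at [172.905, 522.106, 404.681] pointing down, gripper open.
Joint ranges: [-3.03, 3.03], [-0.79, 2.21], [0.23, 2.52], [-1.04, 4.18], [0, 3.07], [-2.55, 2.55]. Speed limits (rad/s): [2.22, 2.22, 2.57, 3.14, 3.14, 3.14].

INTERFACE

Orientations are given as a unit quaternion [w, x, y, z].
In Python, from station import env, vision, spotter gives the robot as it stands. The module is installed in compiled form; this text tells all that it offers.
- The arm moves only by the tool play_rows, never from a script. Its argument "increments" is a list of rows, each a list of 3 entries, a list of its own where there are three numbers: the shift along the tool's x, y, z in m, then the turn, a rotation vector about the tool's x, y, z in degrees, then the opening, from -1 (shut) to 1 (fully open). A call has 1 to 12 rows; each row shifts and turns the commanded pose from where the row before left it, along the tool's axes as they then stand; what a row does not reach is not made up. A row lasts 1/12 s, in which the tool goes at most 41.7 mm and 7.16 degrees, less where a joint would pass 70% of its speed; a pose out of reach is approached as far as the arm can. A call is refused whole if a number of a shift passes 0.0417 or a number of a turn 7.16, either way. A call with a gripper value outside its range is refused whole. The fingers move at their own pace and stop on an object; the grip force is fixed at half the most. Time passes only in rows, so rows that do not move let the fingers close. It gives the time, the measured TCP pose, the force and the opening at its end, in the units of the state.
- env.sense(): the state, without advancing time (a new reading comes with each control period).
- vision.capture(name): name is "scene" or "top" or "wrist"; returns (picture, depth): 420x560x3 uint8, red, green, blue; 420x560 float32, mm along the optical axis (not along the pixel's ray), 0 where there is no reading.
- vision.camera_info(name): a dict with "K" (3x3 intrinsics, pixels), "T" (4x4, takes a point from camera to world coordinates); the wrist camera has in their place "T_tool_cam" (4x4, takes a point from camera to tool coordinates, whose origin is the TCP and whose axes are the tool frame's). Camera axes: x right, y up, looking along -z (the intrinsics and any distortion apply to the point x, -y, -z); pixel columns grow to the right and rows downward; lengths in mm; the calibration is good to about 2 mm. A picture is of the moment at which its call begins: read the wrist's pose just before it. camera_info takes no time and is no camera call.
- env.finish_job(): hands the job in, once; it reports no verdict.
Trained networks look in the newest picture that a camera, given by its name, has taken for a name from the list of things; names that differ only in an ending like _2 or _b are one class to them, and where a whole thing is asked for, a point or a joint stands for the part that bears it (a point fixed in the world has none). Each returns a list of dicts, best first, with "confidence" (0 to 1); they miss things now and then, are a little off and sometimes report something else, mostly with a low value. They report only what shows in the picture. A call takes as long as a camera call.
- spotter.masks_of(camera, thing): "mask" (420x560 bool, what is visible of it).
- spotter.tip_of(camera, thing): "at" ([x, y, z] in mm, in world coordinates, good to about 4 mm: a listed point, or the origin of a listed thing).
The state is a dict: "time_s": time; "qpos": joint angles; "joint_velocities": joint speeds; "effort": joint torques, N m; "eef_pos": TCP position; "tool_rot": TCP orientation; "force": force on the tool from outside, world axes, zero at the start; "moment": the same for the moment, N m; "gripper_width": finger opening in mm.
Only numpy, scipy, OpenCV 4.12 (cv2) and the standard library are available. Lean on these libraries where they do the work, as an engineer would, in place of code of your own. Each camera call takes 0.05 s, during which the arm holds its last target.

TASK

Draw the filter slider out of its channel in the side of the microscope's light base, straight and level so that it does not bind and without forcing it; lay it flat on the bench and let go, because held by its pull it will not go into its case. Then take it up again another way and lower it, still level, into the recess of the wooden case until it lies flat on the bottom. Do not drop it, and leave the jar, the movement holder and the loupe where they are.

Things in the scene. Friction and masses are not known exactly. Their poses are not given: they have to be found in the camera images.
- light_base: The microscope's light base: a flat white box, 240 mm along its x, 200 mm along its y, 60 mm high, with a round opal plate on top; fixed to the bench, yawed at most about 15 degrees. Origin: centre of its underside, at bench height. The filter channel opens in the middle of its right-hand (-y) face.
- slot_mouth (a point): Centre of the lower edge of the channel's mouth, on the light base's -y face, 28 mm above the bench; axes as the light base: the slider comes out along this frame's -y. The channel is level, 53 mm wide and 12 mm high (the slider is 50 mm wide and 10 mm thick) and 145 mm deep.
- slider_mid (a point): Centre of the loose filter slider: an aluminium plate with two round filters, 170 mm long over all (x), 50 wide (y), 10 thick (z up), 0.18 kg, balanced within 5 mm of here; this point is 5 mm above its underside. At its +x end is a black pull. It starts lying in the channel, the pull's middle 23 to 35 mm outside the face; it is wholly out when this point is 85 mm outside.
- slider_pull (a point): Grip point on the slider's finger pull, a black ribbed block 26 mm long (slider's x), 24 mm wide (slider's y), 26 mm high, narrower than the plate and beyond its end (x from 59 to 85 mm of slider_mid), undersides level. This point is 72 mm from slider_mid along +x, 17 mm above the underside. Axes as the slider.
- case_rest (a point): Centre of the recess floor (felt, 12 mm above the bench) of the storage case: an open wooden block 220 x 112 mm (x, y), 40 high, fixed, yawed up to 30 degrees. Recess 180 x 60 mm, 28 deep: it takes slider and pull, underside down, either end first, with under 20 mm beside the pull. A finger notch 64 mm wide (x) crosses its middle through both long walls, floor 6 mm above the bench.
- jar_center (a point): Bystander: glass jar with a red cap, 60 mm across, 105 mm high, standing on the bench; point at its centre, half-way up.
- holder_center (a point): Bystander: round steel movement holder, 54 mm across, 34 mm high, on the bench; point at its centre.
- loupe_center (a point): Bystander: black eyeglass loupe, 42 mm across, 34 mm high, on the bench; point at its centre.

How it is judged (in metres and radians):
On the way, in this order (a step that is already met when the one before it is completed fails the run):
1. the slider has been drawn wholly out of the channel (y of slider_mid in the frame of slot_mouth below -0.087 m), for 0.05 s.
2. the slider lies flat on the bench, let go (height (world z) of slider_mid below 0.009 m and angle between slider_mid's own z axis and vertical below 0.06 rad and contact force between slider and the fingers below 0.1 N and linear speed of slider below 0.03 m/s), for 0.2 s.
At the end, for the whole second after the job is handed in: The slider lies in the case's recess, flat on the felt (plate centre within 12 mm of the recess's centre and less than 9 mm above the felt, tilt under 0.06 rad, along the recess within 0.15 rad), let go and at rest (horizontal distance between slider_mid and case_rest below 0.012 m and z of slider_mid in the frame of case_rest between 0 and 0.009 m and angle between slider_mid's own z axis and vertical below 0.06 rad and angle between the x axis of slider_mid and the x axis of case_rest, either way round below 0.15 rad and linear speed of slider below 0.02 m/s and contact force between slider and the fingers below 0.1 N); the robot touches nothing.
It fails at once if the slider is out of level by more than 0.06 rad (about 3.5 degrees) before it is clear of the channel (y of slider_mid in the frame of slot_mouth above -0.083 m and angle between slider_mid's own z axis and vertical above 0.06 rad).
It fails at once if the slider is tipped more than about 14 degrees from level (angle between slider_mid's own z axis and vertical above 0.25 rad).
It fails at once if while the slider is being drawn it presses on the light base with more than 25 N (bound or forced) (y of slider_mid in the frame of slot_mouth below 0.032 m and contact force between slider and light_base above 25 N).
It fails at once if the slider is dropped or thrown (faster than 0.6 m/s with no finger on it: a fall of some 18 mm) (linear speed of slider above 0.6 m/s and contact force between slider and the fingers below 0.05 N).
It fails at once if the jar, the movement holder or the loupe is moved more than 20 mm (distance of any of jar_center, holder_center, loupe_center from where it was at the start of the episode above 0.02 m).
It also fails if it takes over 54 s, if anything falls off the work surface, if the arm or the gripper's body presses on something with over 40 N, if the wrist force passes 120 N, or if a joint passes its speed limit or range.

## Working session

There is one attempt and no reset: what is moved stays moved. The work goes in short steps, Python scripts to look and compute and a tool call to move; the robot and the scene stay as the last step left them, time stands still between calls to the robot, and variables do not carry over. Pictures are saved under pics/ and viewed, and the job is handed in when it is done.

Besides the shell and the picture viewer there is one more tool, called as name(argument=value, ...), one argument or row to a line, values as JSON. play_rows: Moves the arm, as the interface text tells. Its arguments: {"type":"object","properties":{"increments":{"type":"array","items":{"type":"array"}}},"required":["increments"]}

```bash
mkdir -p pics
cat > h.py <<'E'
import numpy as np, cv2
from scipy.spatial.transform import Rotation as R
from station import env, vision, spotter
def Rq(q): return R.from_quat([q[1],q[2],q[3],q[0]])
def save(im,n): cv2.imwrite('pics/'+n+'.png',im[:,:,::-1])
def Tcam(name,s=None):
    ci=vision.camera_info(name)
    if 'T' in ci: return np.array(ci['K']),np.array(ci['T'])
    s=s or env.sense(); T=np.eye(4); T[:3,:3]=Rq(s['tool_rot']).as_matrix(); T[:3,3]=s['eef_pos']
    return np.array(ci['K']),T@np.array(ci['T_tool_cam'])
def cloud(depth,K,T):
    v,u=np.mgrid[0:depth.shape[0],0:depth.shape[1]]
    x=(u-K[0,2])/K[0,0]*depth; y=(v-K[1,2])/K[1,1]*depth
    P=np.stack([x,-y,-depth],-1)
    return P@T[:3,:3].T+T[:3,3]
E
python3 - <<'E'
from h import *
s=env.sense(); print(s)
for n in ['scene','top','wrist']:
    im,d=vision.capture(n); save(im,n+'0'); np.savez('/tmp/'+n+'0.npz',im=im,d=d)
    print(n,vision.camera_info(n))
for c in ['top','scene']:
  for t in ['light_base','slot_mouth','slider_mid','slider_pull','case_rest','jar_center','holder_center','loupe_center']:
    r=spotter.tip_of(c,t); print(c,t,[(np.round(a['at'],1).tolist(),round(a['confidence'],2)) for a in r[:2]])
E
```

```text
{'time_s': 0.0, 'qpos': array([ 1.18436269e+00,  3.00468374e-01,  1.52166133e+00,  2.20136794e-05,
        1.32066991e+00, -6.65858233e-02]), 'joint_velocities': array([-0.00162619,  0.00032477, -0.00042099, -0.00118015,  0.00151173,
       -0.0006444 ]), 'effort': array([ 4.92257932e-04, -5.43510640e+01, -3.61793125e+01, -1.84681574e-05,
        4.10608569e-03, -5.84589998e-05]), 'eef_pos': array([172.90768515, 522.06258845, 404.08873205]), 'tool_rot': array([ 3.10950339e-04,  8.10686993e-01,  5.85479491e-01, -5.17309632e-04]), 'force': array([-0.10319944, -1.35968792, -0.54395502]), 'moment': array([-0.03691087, -0.02861257, -0.02874118]), 'gripper_width': 85.26970727642009}
scene {'K': array([[494.18382762,   0.        , 280.68864402],
       [  0.        , 494.18382762, 214.20958638],
       [  0.        ,   0.        ,   1.        ]]), 'T': array([[ 3.30561586e-01, -5.48492558e-01,  7.68039681e-01,
         1.35643388e+03],
       [ 9.43537004e-01,  2.10692585e-01, -2.55629726e-01,
        -2.33885586e+02],
       [-2.16092638e-02,  8.09175227e-01,  5.87169900e-01,
         6.44
[... 1229 characters left out ...]
22.7, 305.1, 0.9], 0.43)]
top slider_mid []
top slider_pull [([512.7, 183.8, 47.5], 0.76), ([460.1, -295.7, 9.5], 0.61)]
top case_rest [([460.0, -296.7, 11.6], 0.84)]
top jar_center [([728.7, 86.7, 52.8], 0.72)]
top holder_center [([719.7, -69.2, 15.8], 0.73)]
top loupe_center [([757.5, -173.0, 19.0], 0.83)]
scene light_base [([521.1, 303.5, -3.8], 0.73)]
scene slot_mouth [([514.4, 205.2, 29.2], 0.77)]
scene slider_mid []
scene slider_pull [([514.1, 185.3, 40.3], 0.81)]
scene case_rest [([460.0, -291.9, 12.1], 0.67)]
scene jar_center [([728.6, 83.1, 49.9], 0.74)]
scene holder_center [([722.4, -69.0, 17.7], 0.89), ([521.5, 301.5, 1.5], 0.48)]
scene loupe_center [([758.7, -176.1, 14.2], 0.56)]
```

View pics/top0.png

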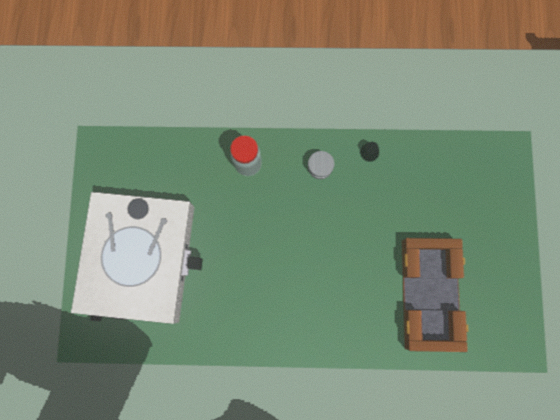

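View pics/scene0.png

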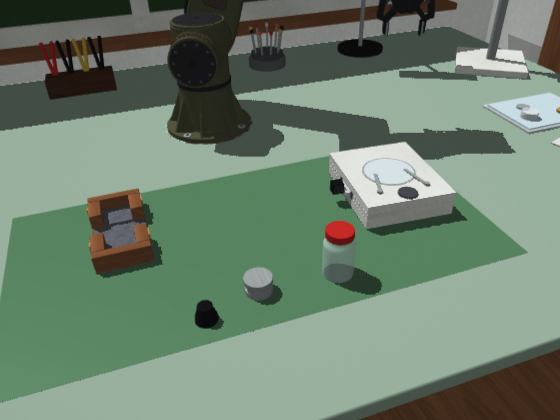

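View pics/wrist0.png

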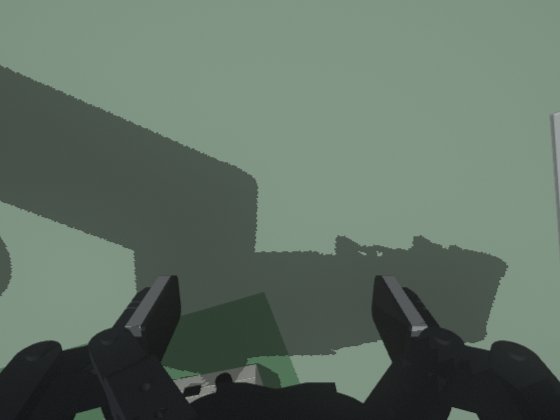

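The base is top-left at (130,258) with its pull at (195,263). The case is right, at (435,295), and the bystanders are along the far edge. Next I measure yaws from depth.

Run:
```python
from h import *
for n in ['top','scene']:
    z=np.load('/tmp/%s0.npz'%n); K,T=Tcam(n); P=cloud(z['d'],K,T); ok=z['d']>0
    print(n,'bench z', np.median(P[...,2][ok&(np.hypot(P[...,0]-500,P[...,1]+50)<80)]))
    def rect(m,l):
        q=P[m][:,:2].astype(np.float32); r=cv2.minAreaRect(q); print(n,l,m.sum(),np.round(r[0],1),np.round(r[1],1),round(r[2],2), 'zmed',np.median(P[m][:,2]).round(1))
    near=lambda x,y,r: np.hypot(P[...,0]-x,P[...,1]-y)<r
    rect(ok&near(522,303,175)&(abs(P[...,2]-60)<4),'base')
    rect(ok&near(460,-296,140)&(abs(P[...,2]-40)<4),'case')
    m=ok&near(514,184,28)&(abs(P[...,2]-54)<6)&(z['im'].max(-1)<70)
    rect(m,'pulltop')
    m=ok&near(460,-296,110)&(abs(P[...,2]-12)<3); rect(m,'felt')
    m=ok&near(460,-296,140)&(P[...,2]>33)&(P[...,2]<46); rect(m,'case2')
for n in ['top','scene']:
    im=np.load('/tmp/%s0.npz'%n)['im']
    K,T=Tcam(n)
    def proj(p):
        c=np.linalg.inv(T)@np.r_[p,1]; return int(K[0,2]+K[0,0]*c[0]/-c[2]),int(K[1,2]-K[1,1]*c[1]/-c[2])
    a=proj([514,190,45]);b=proj([460,-296,20])
    cr=[cv2.resize(im[max(0,y-50):y+50,max(0,x-65):x+65],(520,400),interpolation=cv2.INTER_CUBIC) for x,y in (a,b)]
    for i,c in enumerate(cr): save(c,'crop_%s%d'%(n,i)); 
    print(a,b)
```

```text
top bench z 1.113941771927557
top base 11323 [519.6 288.5] [237.  240.3] 85.09 zmed 61.0
top case 2797 [ 458.4 -293.5] [220.2 118.1] 0.09 zmed 40.2
top pulltop 79 [511.2 181.6] [23.  20.5] 82.65 zmed 54.4
top felt 1641 [ 459.5 -292.1] [185.7 110.6] 0.13 zmed 12.1
top case2 2950 [ 458.3 -293.5] [220.3 118.1] 0.09 zmed 40.2
scene bench z -0.5856627303061259
scene base 4964 [522.2 303. ] [202.3 244.9] 85.2 zmed 59.4
scene case 1531 [ 461.1 -296.1] [226.1 116.8] 0.23 zmed 38.5
scene pulltop 86 [512.6 179.6] [24.8 27.4] 89.04 zmed 52.6
scene felt 686 [ 463.1 -305.8] [107.7 200.5] 74.89 zmed 10.9
scene case2 1717 [ 461.1 -296.1] [226.1 116.8] 0.23 zmed 38.4
(190, 261) (433, 292)
(340, 184) (118, 226)
```

play_rows(
  increments=[
    [[-0.009,0.018,0],[0,0,0],1],
    [[-0.018,0.0357,0],[0,0,0],1],
    [[-0.018,0.0357,0],[0,0,0],1],
    [[-0.018,0.0357,0],[0,0,0],1],
    [[-0.018,0.0357,0],[0,0,0],1],
    [[-0.018,0.0357,0],[0,0,0],1],
    [[-0.018,0.0357,0],[0,0,0],1],
    [[-0.018,0.0357,0],[0,0,0],1],
    [[-0.018,0.0357,0],[0,0,0],1],
    [[-0.018,0.0357,0],[0,0,0],1],
    [[-0.018,0.0357,0],[0,0,0],1],
    [[-0.018,0.0357,0],[0,0,0],1],
  ],
)

```text
time_s: 1.95
eef_pos: [498.8, 194.7, 404.9]
tool_rot: [0.0, 0.811, 0.585, 0.0]
force: [0.9, 1.1, 0.9]
gripper_width: 85.7
```

play_rows(
  increments=[
    [[-0.009,0.018,0.01],[0,0,0],1],
    [[0,0,0.01],[0,0,7],1],
    [[0,0,0.01],[0,0,7],1],
    [[0,0,0.01],[0,0,7],1],
    [[0,0,0.01],[0,0,7],1],
    [[0,0,0.01],[0,0,7],1],
    [[0,0,0.01],[0,0,7],1],
    [[0,0,0.01],[0,0,7],1],
    [[0,0,0.01],[0,0,7],1],
    [[0,0,0.01],[0,0,7],1],
    [[0,0,0],[0,0,7],1],
    [[0,0,0],[0,0,6.5],1],
  ],
)

```text
time_s: 2.95
eef_pos: [511.9, 182.3, 304.0]
tool_rot: [0.0, 0.999, -0.045, -0.001]
force: [-0.3, 0.3, 1.0]
gripper_width: 85.5
```

```bash
cat > see.py <<'E'
from h import *
import sys
n=sys.argv[1]
s=env.sense(); r=Rq(s['tool_rot']).as_matrix()
print(round(s['time_s'],2),'eef',np.round(s['eef_pos'],1),'grasp',np.round(s['eef_pos']+r@[0,0,155],1),'yaw',np.degrees(np.arctan2(r[1,0],r[0,0])).round(2),'z',np.round(r[:,2],4),'F',np.round(s['force'],1),'M',np.round(s['moment'],2),'w',round(s['gripper_width'],1),'q6',round(s['qpos'][5],2))
for c in sys.argv[2:]:
    s=env.sense(); im,d=vision.capture(c); save(im,c+n); K,T=Tcam(c,s); np.savez('/tmp/%s%s.npz'%(c,n),im=im,d=d,K=K,T=T,P=cloud(d,K,T))
E
python3 see.py 1 wrist
```

```text
2.95 eef [511.9 182.3 304. ] grasp [511.7 182.2 149. ] yaw -5.18 z [-1.2e-03 -3.0e-04 -1.0e+00] F [-0.3  0.3  1. ] M [-0.06 -0.    0.04] w 85.5 q6 0.36
```

View pics/wrist1.png

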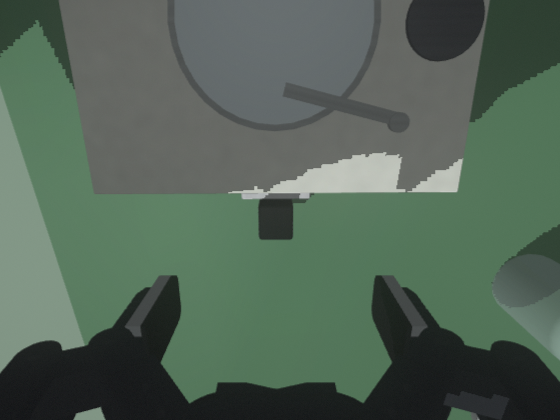

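Run:
```python
from h import *
z=np.load('/tmp/wrist1.npz'); P=z['P']; im=z['im']; d=z['d']
print('depth range',d[d>0].min(),d.max())
for (lo,hi,l) in [(57,64,'base'),(48,57,'pull'),(30,42,'plate')]:
    m=(d>0)&(P[...,2]>lo)&(P[...,2]<hi)&(abs(P[...,0]-512)<45)&(P[...,1]<240)&(P[...,1]>150)
    if m.sum()<5: print(l,m.sum());continue
    v,u=np.where(m); print(l,m.sum(),'u',u.min(),u.max(),'v',v.min(),v.max(),'xyz',P[m].min(0).round(1),P[m].max(0).round(1),np.median(P[m],0).round(1))
```

```text
depth range 67.30096 363.69324
base 7746 u 198 343 v 131 192 xyz [467.  200.3  57.6] [557.  240.   62.6] [514.8 222.8  60.4]
pull 1266 u 258 292 v 202 239 xyz [497.6 167.8  48.1] [523.3 194.8  56.2] [510.6 182.4  54.2]
plate 465 u 241 309 v 193 201 xyz [486.9 190.9  32.6] [536.6 200.3  42. ] [511.7 195.9  38.4]
```

The base edge (v≈192) is horizontal in the image. The pull (u 258–293, v 200–240) is centred between the fingers (u≈276), so I go straight down.

play_rows(
  increments=[
    [[0,0,0.006],[0,0,0],1],
    [[0,0,0.012],[0,0,0],1],
    [[0,0,0.012],[0,0,0],1],
    [[0,0,0.012],[0,0,0],1],
    [[0,0,0.012],[0,0,0],1],
    [[0,0,0.012],[0,0,0],1],
    [[0,0,0.012],[0,0,0],1],
    [[0,0,0.012],[0,0,0],1],
    [[0,0,0.008],[0,0,0],1],
    [[0,0,0.003],[0,0,0],1],
    [[0,0,0],[0,0,0],0.2],
    [[0,0,0],[0,0,0],-0.1],
  ],
)

```text
time_s: 4.0
eef_pos: [512.1, 182.3, 203.9]
tool_rot: [-0.0, 0.999, -0.042, 0.0]
force: [0.1, 0.1, 0.3]
gripper_width: 64.0
```

```bash
python3 see.py 2 wrist
```

```text
4.0 eef [512.1 182.3 203.9] grasp [512.2 182.3  48.9] yaw -4.82 z [ 4.e-04  1.e-04 -1.e+00] F [0.1 0.1 0.3] M [-0.05 -0.01  0.01] w 64.0 q6 0.36
```

View pics/wrist2.png

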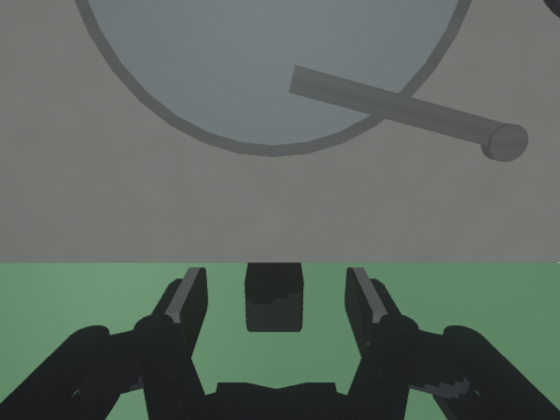

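Pull (u 246–303, centre ≈274.5) is slightly left of the finger centre (≈276.5), so I shift −0.8 mm and close.

play_rows(
  increments=[
    [[-0.0008,0,0],[0,0,0],-0.1],
    [[0,0,0],[0,0,0],-0.2],
    [[0,0,0],[0,0,0],-0.3],
    [[0,0,0],[0,0,0],-0.4],
    [[0,0,0],[0,0,0],-0.6],
    [[0,0,0],[0,0,0],-1],
    [[0,0,0],[0,0,0],-1],
    [[0,0,0],[0,0,0],-1],
    [[0,0,0],[0,0,0],-1],
  ],
)

```text
time_s: 4.8
eef_pos: [511.2, 182.4, 204.1]
tool_rot: [-0.0, 0.999, -0.042, 0.0]
force: [-2.0, -0.9, 5.3]
gripper_width: 23.1
```

```bash
python3 see.py 3 wrist
```

```text
4.8 eef [511.2 182.4 204.1] grasp [511.3 182.4  49.1] yaw -4.82 z [ 5.e-04  1.e-04 -1.e+00] F [-2.  -0.9  5.3] M [-0.1   0.33  0.  ] w 23.1 q6 0.36
```

View pics/wrist3.png

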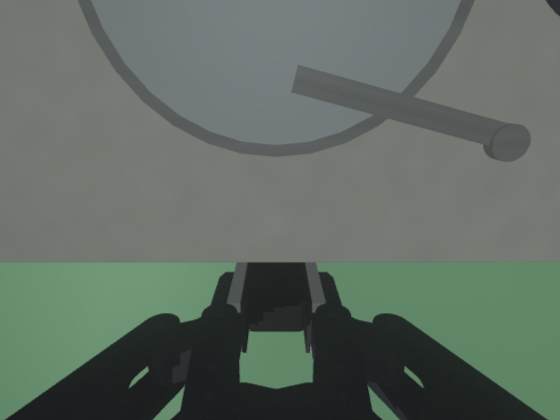

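play_rows(
  increments=[
    [[0,0,-0.0006],[0,0,0],-1],
    [[0,0.001,0],[0,0,0],-1],
    [[0,0.002,0],[0,0,0],-1],
    [[0,0.002,0],[0,0,0],-1],
    [[0,0,0],[0,0,0],-1],
  ],
)

```text
time_s: 5.27
eef_pos: [510.7, 177.0, 204.2]
tool_rot: [0.0, 0.999, -0.042, -0.0]
force: [0.0, -0.9, -0.9]
gripper_width: 22.7
```

```bash
python3 see.py 4
```

```text
5.27 eef [510.7 177.  204.2] grasp [510.7 177.   49.2] yaw -4.83 z [-3.e-04 -2.e-04 -1.e+00] F [ 0.  -0.9 -0.9] M [-0.09  0.   -0.02] w 22.7 q6 0.35
```

play_rows(
  increments=[
    [[0,0.004,0],[0,0,0],-1],
    [[0,0.006,0],[0,0,0],-1],
    [[0,0.006,0],[0,0,0],-1],
    [[0,0.006,0],[0,0,0],-1],
    [[0,0.006,0],[0,0,0],-1],
    [[0,0.006,0],[0,0,0],-1],
    [[0,0.006,0],[0,0,0],-1],
    [[0,0.006,0],[0,0,0],-1],
    [[0,0.004,0],[0,0,0],-1],
    [[0,0,0],[0,0,0],-1],
  ],
)

```text
time_s: 6.1
eef_pos: [506.5, 126.7, 204.3]
tool_rot: [0.0, 0.999, -0.042, -0.0]
force: [-0.0, 0.1, -1.5]
gripper_width: 22.9
```

```bash
python3 see.py 5 wrist scene
```

```text
6.1 eef [506.5 126.7 204.3] grasp [506.5 126.7  49.3] yaw -4.87 z [-1.e-04 -2.e-04 -1.e+00] F [-0.   0.1 -1.5] M [-0.17 -0.03 -0.01] w 22.9 q6 0.26
```

View pics/wrist5.png

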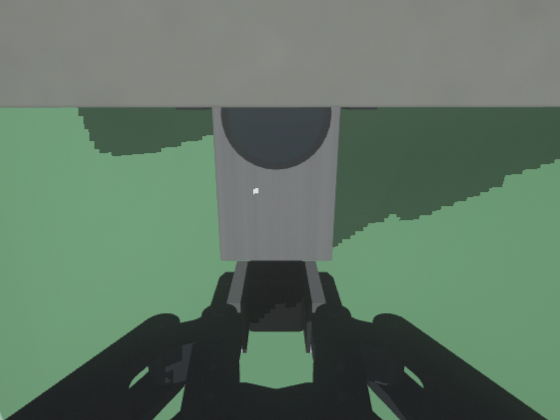

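Run:
```python
from h import *
im=np.load('/tmp/scene5.npz')['im']; save(cv2.resize(im[130:250,250:410],(800,600),interpolation=cv2.INTER_CUBIC),'scene5c')
```

```text
(no output)
```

View pics/scene5c.png

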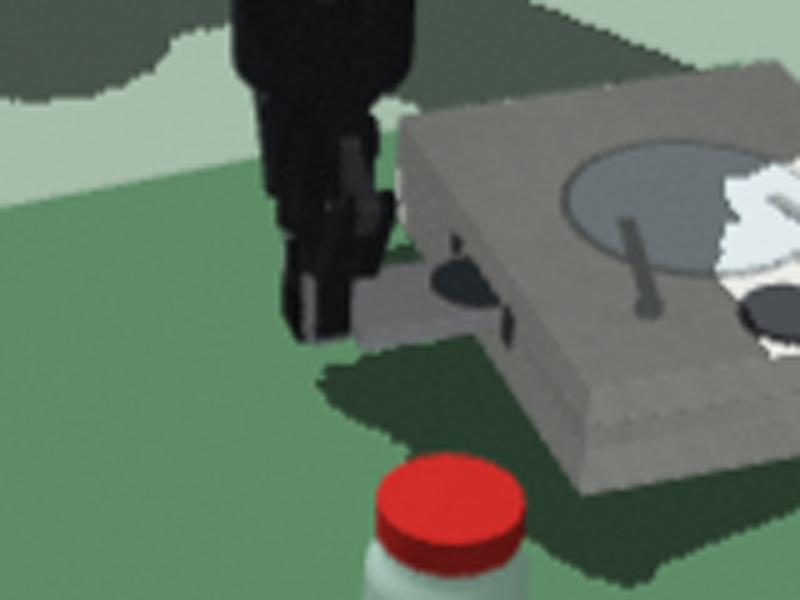

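The slider is coming out straight: plate edges at u 215/337, centred on the mouth at u≈276. I'll check level from depth.

```bash
cat > lev.py <<'E'
from h import *
import sys
z=np.load('/tmp/wrist%s.npz'%sys.argv[1]); P=z['P']; d=z['d']; v0,v1,u0,u1=map(int,sys.argv[2:6])
Q=P[v0:v1,u0:u1][d[v0:v1,u0:u1]>0]
A=np.c_[Q[:,:2]-Q[:,:2].mean(0),np.ones(len(Q))]
for _ in range(3):
    c=np.linalg.lstsq(A,Q[:,2],rcond=None)[0]; r=abs(A@c-Q[:,2]); A=A[r<3*np.median(r)+.1]; Q=Q[r<3*np.median(r)+.1]
print('slope x,y rad',c[:2].round(4),'z',c[2].round(2),'rms',np.std(A@c-Q[:,2]).round(2))
E
python3 lev.py 5 110 255 225 325
```

```text
slope x,y rad [0.     0.0093] z 38.63 rms 0.55
```

play_rows(
  increments=[
    [[0,0.004,0],[0,0,0],-1],
    [[0,0.006,0],[0,0,0],-1],
    [[0,0.006,0],[0,0,0],-1],
    [[0,0.006,0],[0,0,0],-1],
    [[0,0.006,0],[0,0,0],-1],
    [[0,0.006,0],[0,0,0],-1],
    [[0,0.004,0],[0,0,0],-1],
    [[0,0,0],[0,0,0],-1],
  ],
)

```text
time_s: 6.87
eef_pos: [503.3, 88.8, 204.3]
tool_rot: [0.0, 0.999, -0.042, -0.0]
force: [-0.7, -0.6, -2.1]
gripper_width: 22.8
```

```bash
python3 see.py 6 wrist && python3 lev.py 6 110 255 225 325
```

```text
6.87 eef [503.3  88.8 204.3] grasp [503.3  88.8  49.3] yaw -4.87 z [-1.e-04 -2.e-04 -1.e+00] F [-0.7 -0.6 -2.1] M [-0.13  0.01  0.  ] w 22.8 q6 0.19
slope x,y rad [0.0007 0.0093] z 38.62 rms 0.56
```

View pics/wrist6.png

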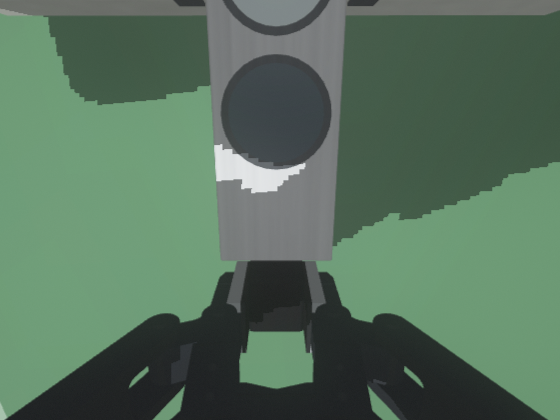

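Still straight and level: the slope is unchanged, and the wrist carries the slider's weight. Continuing.

play_rows(
  increments=[
    [[0,0.004,0],[0,0,0],-1],
    [[0,0.006,0],[0,0,0],-1],
    [[0,0.006,0],[0,0,0],-1],
    [[0,0.006,0],[0,0,0],-1],
    [[0,0.006,0],[0,0,0],-1],
    [[0,0.006,0],[0,0,0],-1],
    [[0,0.006,0],[0,0,0],-1],
    [[0,0.006,0],[0,0,0],-1],
    [[0,0.006,0],[0,0,0],-1],
    [[0,0.006,0],[0,0,0],-1],
    [[0,0.004,0],[0,0,0],-1],
    [[0,0,0],[0,0,0],-1],
  ],
)

```text
time_s: 7.92
eef_pos: [498.1, 27.1, 204.2]
tool_rot: [0.0, 0.999, -0.042, -0.0]
force: [-0.1, 0.2, -1.6]
gripper_width: 22.8
```

```bash
python3 see.py 7 wrist top && python3 lev.py 7 20 255 225 325
```

```text
7.92 eef [498.1  27.1 204.2] grasp [498.1  27.1  49.2] yaw -4.86 z [-1.e-04 -1.e-04 -1.e+00] F [-0.1  0.2 -1.6] M [-0.14 -0.    0.01] w 22.8 q6 0.07
slope x,y rad [-0.0001  0.001 ] z 38.48 rms 0.6
```

View pics/wrist7.png

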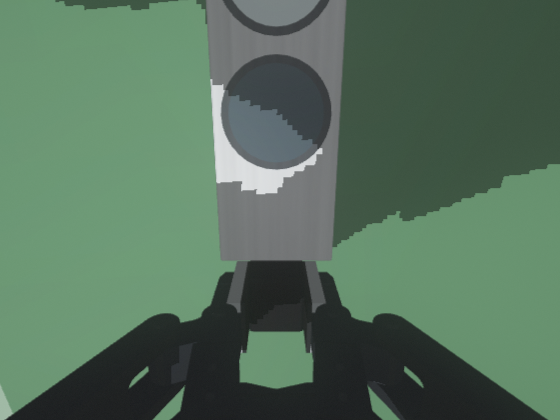

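View pics/top7.png

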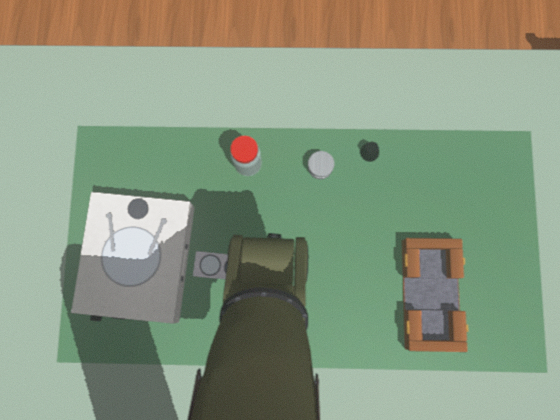

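The slider is clear of the base (tail about 18 mm from the face at image x≈193). I'll move it to open bench and lower.

play_rows(
  increments=[
    [[0,0.006,0],[0,0,0],-1],
    [[0,0.012,0],[0,0,0],-1],
    [[0,0.012,0],[0,0,0],-1],
    [[0,0.012,0],[0,0,0],-1],
    [[0,0.012,0],[0,0,0],-1],
    [[0,0.012,0],[0,0,0],-1],
    [[0,0.012,0],[0,0,0],-1],
    [[0,0.008,0.002],[0,0,0],-1],
    [[0,0.004,0.005],[0,0,0],-1],
    [[0,0,0.006],[0,0,0],-1],
    [[0,0,0.006],[0,0,0],-1],
    [[0,0,0.003],[0,0,0],-1],
  ],
)

```text
time_s: 9.02
eef_pos: [490.3, -61.4, 181.0]
tool_rot: [-0.0, 0.999, -0.042, -0.001]
force: [0.6, 0.0, -2.5]
gripper_width: 23.0
```

play_rows(
  increments=[
    [[0,0,0.002],[0,0,0],-1],
    [[0,0,0.0015],[0,0,0],-1],
    [[0,0,0.001],[0,0,0],-1],
    [[0,0,0],[0,0,0],-1],
  ],
)

```text
time_s: 9.35
eef_pos: [490.6, -61.6, 177.7]
tool_rot: [-0.0, 0.999, -0.042, -0.0]
force: [0.6, 0.1, -2.5]
gripper_width: 22.7
```

```bash
python3 see.py 8 wrist scene && python3 lev.py 8 20 255 225 325
```

```text
9.35 eef [490.6 -61.6 177.7] grasp [490.6 -61.6  22.7] yaw -4.8 z [-1.e-04  0.e+00 -1.e+00] F [ 0.6  0.1 -2.5] M [-0.23  0.    0.02] w 22.7 q6 -0.12
slope x,y rad [0.0004 0.0012] z 11.92 rms 0.59
```

play_rows(
  increments=[
    [[0,0,0.001],[0,0,0],-1],
    [[0,0,0.0007],[0,0,0],-1],
    [[0,0,0],[0,0,0],-1],
  ],
)

```text
time_s: 9.7
eef_pos: [490.6, -61.8, 176.2]
tool_rot: [-0.0, 0.999, -0.042, 0.0]
force: [0.1, 0.4, -0.6]
gripper_width: 22.9
```

```bash
python3 see.py 9
```

```text
9.7 eef [490.6 -61.8 176.2] grasp [490.7 -61.8  21.2] yaw -4.83 z [ 3.e-04  0.e+00 -1.e+00] F [ 0.1  0.4 -0.6] M [0.   0.   0.05] w 22.9 q6 -0.12
```

Touchdown: weight and moment are gone from the wrist. Open and rise.

play_rows(
  increments=[
    [[0,0,0.0003],[0,0,0],-1],
    [[0,0,0],[0,0,0],-0.3],
    [[0,0,0],[0,0,0],-0.1],
    [[0,0,0],[0,0,0],0.2],
    [[0,0,0],[0,0,0],0.5],
    [[0,0,0],[0,0,0],1],
    [[0,0,0],[0,0,0],1],
    [[0,0,0],[0,0,0],1],
    [[0,0,-0.01],[0,0,0],1],
    [[0,0,-0.02],[0,0,0],1],
    [[0,0,-0.03],[0,0,0],1],
    [[0,0,-0.02],[0,0,0],1],
  ],
)

```text
time_s: 10.7
eef_pos: [490.7, -61.8, 258.4]
tool_rot: [0.0, 0.999, -0.042, 0.001]
force: [0.1, -1.1, 0.8]
gripper_width: 85.1
```

play_rows(
  increments=[
    [[0,-0.012,-0.005],[0,0,0],1],
    [[0,-0.02,0],[0,0,0],1],
    [[0,-0.02,0],[0,0,0],1],
    [[0,-0.015,0],[0,0,0],1],
    [[0,-0.005,0],[0,0,0],1],
    [[0,0,0],[0,0,0],1],
  ],
)

```text
time_s: 11.2
eef_pos: [496.5, 11.0, 260.7]
tool_rot: [-0.0, 0.999, -0.041, -0.0]
force: [-0.1, -0.3, 0.0]
gripper_width: 85.4
```

```bash
python3 see.py 10 wrist scene top
```

```text
11.2 eef [496.5  11.  260.7] grasp [496.5  11.  105.7] yaw -4.73 z [-3.e-04  1.e-04 -1.e+00] F [-0.1 -0.3  0. ] M [ 0.03 -0.04 -0.  ] w 85.4 q6 0.03
```

View pics/wrist10.png

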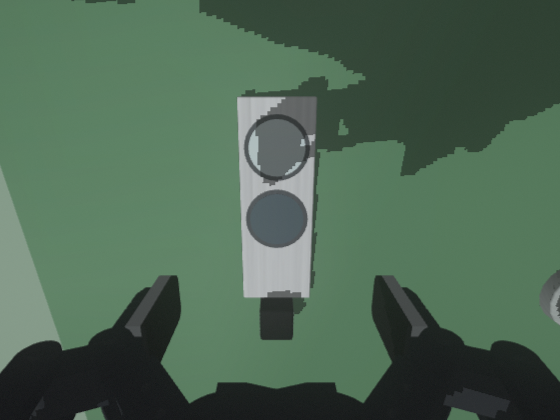

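View pics/scene10.png

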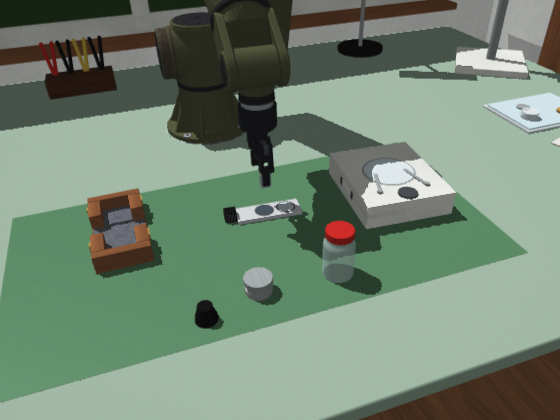

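The slider lies flat on the bench (wrist image: plate v 97–297, pull to v 340, centred u≈277). I'll fit its pose from the plate corners.

```bash
cat > fitsl.py <<'E'
from h import *
import sys
z=np.load('/tmp/wrist%s.npz'%sys.argv[1]); P=z['P']; d=z['d']; im=z['im'].astype(int); K=z['K']; T=z['T']
hsv=cv2.cvtColor(z['im'],cv2.COLOR_RGB2HSV)
m=(d>0)&(P[...,2]>5)&(P[...,2]<16)&(hsv[...,1]<70)
m[:, :200]=0; m[:,360:]=0
n,l,st,c=cv2.connectedComponentsWithStats(m.astype(np.uint8)); k=1+np.argmax(st[1:,4]); m=l==k
v,u=np.where(m)
# intersect rays with plate top z=10
r=np.stack([(u-K[0,2])/K[0,0],-(v-K[1,2])/K[1,1],-np.ones(len(u))],-1)@T[:3,:3].T
q=(T[:3,3]+r*((10-T[2,3])/r[:,2])[:,None])[:,:2].astype(np.float32)
rc=cv2.minAreaRect(q); print('px',u.min(),u.max(),v.min(),v.max(),'rect',np.round(rc[0],1),np.round(rc[1],1),round(rc[2],2),'zmed',np.median(P[m][:,2]).round(1))
w,h=rc[1]; a=np.radians(rc[2]); ax=np.array([np.cos(a),np.sin(a)]) if w>h else np.array([-np.sin(a),np.cos(a)])
if ax[1]>0: ax=-ax
mid=np.array(rc[0])+13*ax
print('slider x axis deg',np.degrees(np.arctan2(ax[1],ax[0])).round(2),'mid',mid.round(1))
s=env.sense(); R_=Rq(s['tool_rot']).as_matrix(); print('tool-frame delta',(R_.T@(np.r_[mid,10]-s['eef_pos'])).round(1))
E
python3 fitsl.py 10
```

```text
px 237 316 96 304 rect [496.8  18.4] [149.7  49.8] 85.2 zmed 10.5
slider x axis deg -94.8 mid [495.7   5.4]
tool-frame delta [ -0.4   4.  250.7]
```

play_rows(
  increments=[
    [[-0.0003,0.002,0.007],[0,0,0],1],
    [[0,0,0.015],[0,0,0],1],
    [[0,0,0.015],[0,0,0],1],
    [[0,0,0.015],[0,0,0],1],
    [[0,0,0.014],[0,0,0],1],
    [[0,0,0.012],[0,0,0],1],
    [[0,0,0.006],[0,0,0],1],
    [[0,0,0.003],[0,0,0],1],
    [[0,0,0],[0,0,0],0.6],
    [[0,0,0],[0,0,0],0.4],
    [[0,0,0],[0,0,0],0.4],
  ],
)

```text
time_s: 12.27
eef_pos: [496.4, 7.9, 174.4]
tool_rot: [0.0, 0.999, -0.042, 0.001]
force: [-0.1, 0.5, 0.7]
gripper_width: 59.7
```

```bash
python3 see.py 11 wrist
```

```text
12.27 eef [496.4   7.9 174.4] grasp [496.5   7.9  19.4] yaw -4.83 z [ 1.1e-03 -1.0e-04 -1.0e+00] F [-0.1  0.5  0.7] M [ 0.03  0.01 -0.04] w 59.7 q6 0.03
```

View pics/wrist11.png

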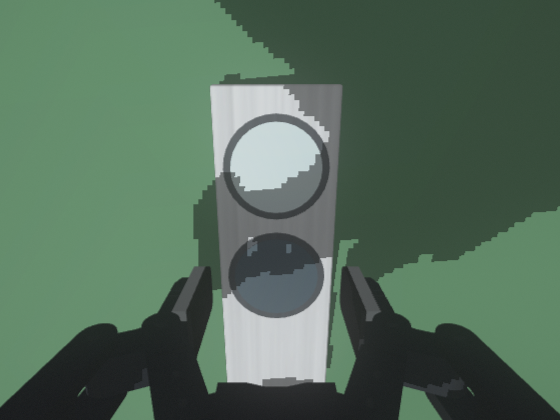

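Fingers (u 210/342) straddle the plate evenly. I'll check the along-slider position from the plate's far edge (v≈85).

Run:
```python
from h import *
z=np.load('/tmp/wrist11.npz'); K,T=z['K'],z['T']
s=env.sense(); R_=Rq(s['tool_rot']).as_matrix()
for u,v in [(277,85),(277,84),(222,270),(332,270)]:
    r=T[:3,:3]@[(u-K[0,2])/K[0,0],-(v-K[1,2])/K[1,1],-1]; p=T[:3,3]+r*(10-T[2,3])/r[2]
    print(p.round(1),'tool',(R_.T@(p-s['eef_pos'])).round(1))
```

```text
[503.7  92.4  10. ] tool [ 1.000e-01 -8.480e+01  1.644e+02]
[503.7  92.8  10. ] tool [ 1.000e-01 -8.520e+01  1.644e+02]
[472.8  17.4  10. ] tool [-24.4  -7.4 164.4]
[521.8  13.2  10. ] tool [ 24.8  -7.4 164.4]
```

Exactly at mid. Close gently.

play_rows(
  increments=[
    [[0,0,0.001],[0,0,0],0.3],
    [[0,0,0],[0,0,0],0.25],
    [[0,0,0],[0,0,0],0.2],
    [[0,0,0],[0,0,0],0],
    [[0,0,0],[0,0,0],-0.5],
    [[0,0,0],[0,0,0],-1],
    [[0,0,0],[0,0,0],-1],
    [[0,0,0],[0,0,0],-1],
  ],
)

```text
time_s: 12.98
eef_pos: [496.3, 8.0, 173.4]
tool_rot: [0.0, 0.999, -0.042, 0.0]
force: [-4.2, 0.7, 10.1]
gripper_width: 48.1
```

```bash
python3 see.py 12
```

```text
12.98 eef [496.3   8.  173.4] grasp [496.3   8.   18.4] yaw -4.81 z [ 4.e-04 -1.e-04 -1.e+00] F [-4.2  0.7 10.1] M [0.05 0.64 0.07] w 48.1 q6 0.03
```

play_rows(
  increments=[
    [[0,0,-0.001],[0,0,0],-1],
    [[0,0,-0.002],[0,0,0],-1],
    [[0,0,-0.003],[0,0,0],-1],
    [[0,0,-0.004],[0,0,0],-1],
    [[0,0,0],[0,0,0],-1],
  ],
)

```text
time_s: 13.4
eef_pos: [496.3, 8.0, 183.5]
tool_rot: [0.0, 0.999, -0.042, 0.0]
force: [-0.1, -0.5, -2.0]
gripper_width: 48.3
```

```bash
python3 see.py 13 wrist scene && python3 lev.py 13 95 250 240 315
python3 - <<'E'
from h import *
im=np.load('/tmp/scene13.npz')['im']; save(cv2.resize(im[130:250,190:350],(800,600),interpolation=cv2.INTER_CUBIC),'scene13c')
E
```

```text
13.4 eef [496.3   8.  183.5] grasp [496.5   8.   28.5] yaw -4.82 z [ 9.e-04 -1.e-04 -1.e+00] F [-0.1 -0.5 -2. ] M [-0.01  0.02  0.  ] w 48.3 q6 0.03
slope x,y rad [-0.001   0.0004] z 20.65 rms 0.59
```

View pics/wrist13.png

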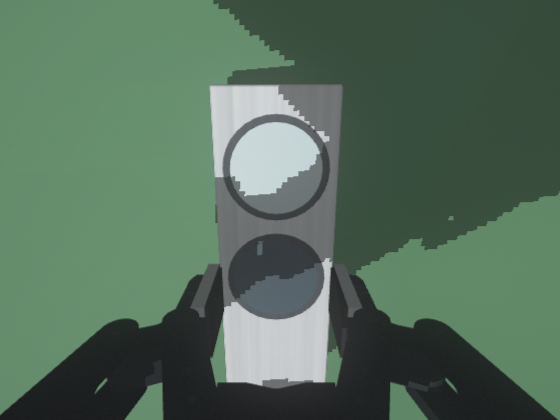

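View pics/scene13c.png

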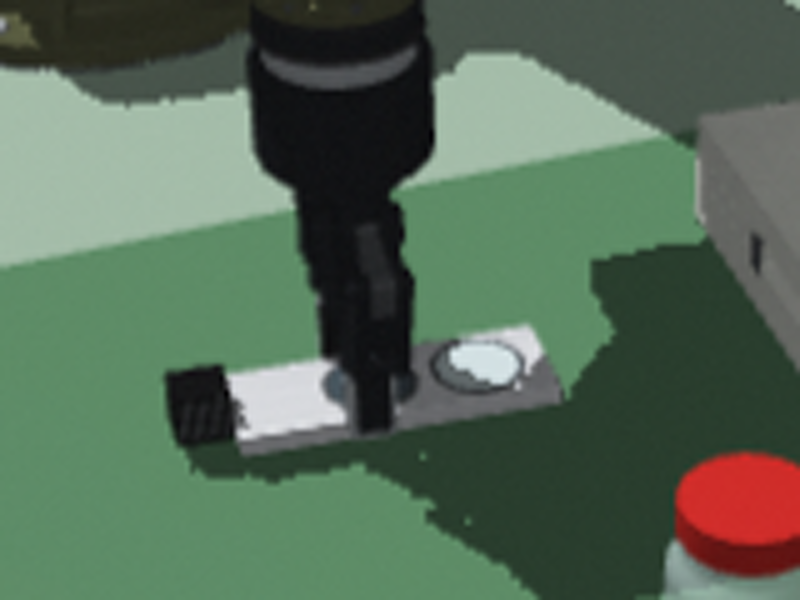

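Held level at its middle with a balanced moment. Lift while turning 85°.

play_rows(
  increments=[
    [[0,0,-0.008],[0,0,2],-1],
    [[0,0,-0.008],[0,0,5],-1],
    [[0,0,-0.008],[0,0,7],-1],
    [[0,0,-0.008],[0,0,7],-1],
    [[0,0,-0.008],[0,0,7],-1],
    [[0,0,-0.008],[0,0,7],-1],
    [[0,0,-0.008],[0,0,7],-1],
    [[0,0,-0.008],[0,0,7],-1],
    [[0,0,-0.008],[0,0,7],-1],
    [[0,0,-0.006],[0,0,7],-1],
    [[0,0,-0.004],[0,0,7],-1],
    [[0,0,0],[0,0,7],-1],
  ],
)

```text
time_s: 14.5
eef_pos: [496.2, 8.0, 265.5]
tool_rot: [-0.0, 0.754, -0.657, 0.0]
force: [-0.4, 0.0, -2.6]
gripper_width: 47.9
```

play_rows(
  increments=[
    [[0,0,0],[0,0,5],-1],
    [[0,0,0],[0,0,3],-1],
    [[0,0,0],[0,0,0],-1],
  ],
)

```text
time_s: 14.75
eef_pos: [496.1, 8.0, 264.6]
tool_rot: [0.0, 0.707, -0.707, -0.0]
force: [0.0, 0.1, -1.6]
gripper_width: 47.9
```

```bash
python3 see.py 14
```

```text
14.75 eef [496.1   8.  264.6] grasp [496.    8.  109.6] yaw -89.97 z [-3.e-04  0.e+00 -1.e+00] F [ 0.   0.1 -1.6] M [0.01 0.04 0.08] w 47.9 q6 1.51
```

play_rows(
  increments=[
    [[0.012,0.001,0],[0,0,0],-1],
    [[0.024,0.003,0],[0,0,0],-1],
    [[0.03,0.004,0],[0,0,0],-1],
    [[0.03,0.004,0],[0,0,0],-1],
    [[0.03,0.004,0],[0,0,0],-1],
    [[0.03,0.004,0],[0,0,0],-1],
    [[0.03,0.004,0],[0,0,0],-1],
    [[0.03,0.004,0],[0,0,0],-1],
    [[0.03,0.004,0],[0,0,0],-1],
    [[0.03,0.003,0],[0,0,0],-1],
    [[0.018,0.001,0],[0,0,0],-1],
    [[0.009,0,0],[0,0,0],-1],
  ],
)

```text
time_s: 15.75
eef_pos: [460.2, -297.8, 264.6]
tool_rot: [0.0, 0.708, -0.706, 0.0]
force: [0.1, 0.7, -2.7]
gripper_width: 48.2
```

play_rows(
  increments=[
    [[0,0,0],[0,0,0],-1],
    [[0,0,0],[0,0,0],-1],
  ],
)

```text
time_s: 15.92
eef_pos: [460.9, -294.9, 264.5]
tool_rot: [0.0, 0.708, -0.706, -0.0]
force: [0.7, -0.3, -2.3]
gripper_width: 48.2
```

```bash
python3 see.py 15 wrist scene top && python3 lev.py 15 95 250 240 315
python3 - <<'E'
from h import *
im=np.load('/tmp/scene15.npz')['im']; save(cv2.resize(im[130:290,20:220],(800,600),interpolation=cv2.INTER_CUBIC),'scene15c')
E
```

```text
15.92 eef [ 460.9 -294.9  264.5] grasp [ 460.8 -294.8  109.5] yaw -89.8 z [-5.e-04  5.e-04 -1.e+00] F [ 0.7 -0.3 -2.3] M [-0.01  0.09  0.04] w 48.2 q6 0.93
slope x,y rad [-0.0015  0.0029] z 101.6 rms 0.58
```

View pics/wrist15.png

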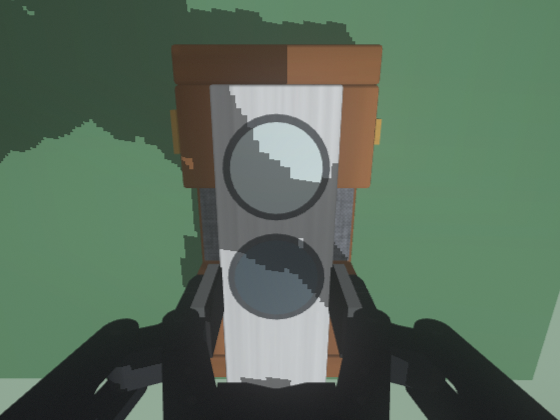

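View pics/scene15c.png

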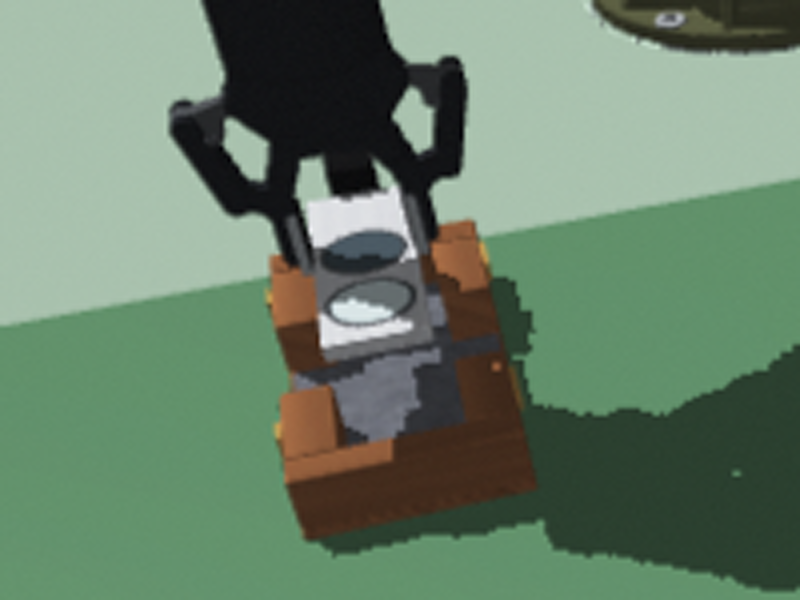

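View pics/top15.png

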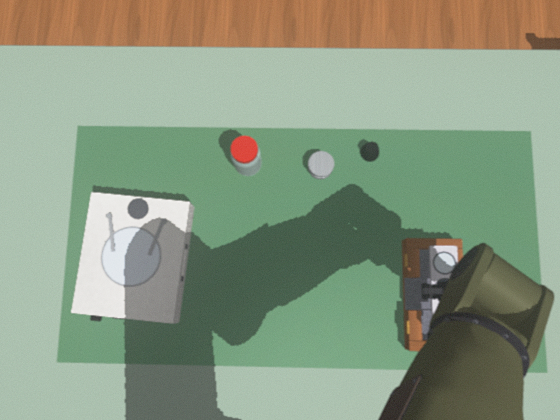

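In the wrist image, the case's far edge is at v≈45 (u 173–381) and the notch edge at v≈187 (u 184–372). I'll work out the case in the tool frame from these edges.

Run:
```python
from h import *
z=np.load('/tmp/wrist15.npz'); K,T,P,im,d=z['K'],z['T'],z['P'],z['im'],z['d']
s=env.sense(); R_=Rq(s['tool_rot']).as_matrix()
hsv=cv2.cvtColor(im,cv2.COLOR_RGB2HSV)
m=(d>0)&(hsv[...,0]<14)&(hsv[...,1]>100)&(abs(P[...,2]-40)<5)
def ray(u,v,h=40):
    u=np.atleast_1d(u);v=np.atleast_1d(v)
    r=np.stack([(u-K[0,2])/K[0,0],-(v-K[1,2])/K[1,1],-np.ones(len(u))],-1)@T[:3,:3].T
    p=T[:3,3]+r*((h-T[2,3])/r[:,2])[:,None]; return (p-s['eef_pos'])@R_
for v in range(55,190,15):
    u=np.where(m[v])[0]; print(v,u.min(),u.max(), ray([u.min()-.5,u.max()+.5],[v,v])[:,:2].round(1).tolist())
for u in (185,195,205,350,360,370):
    v=np.where(m[:230,u])[0]; v=v; print('u',u,v.min(),v.max(),ray([u,u],[v.min()-.5,v.max()+.5])[:,:2].round(1).tolist())
print('z med',np.median(P[m][:,2]))
save(cv2.resize(im[20:300,150:410],(780,600)),'w15c')
# slider tail
print('tail',ray([211,342],[85,85],101.6)[:,:2].round(1).tolist())
```

```text
55 184 380 [[-46.6, -102.7], [57.5, -102.6]]
70 175 379 [[-52.1, -95.3], [57.6, -95.2]]
85 178 369 [[-51.2, -87.8], [52.9, -87.7]]
100 179 376 [[-51.3, -80.1], [57.5, -80.0]]
115 178 375 [[-52.6, -72.2], [57.6, -72.1]]
130 186 373 [[-48.8, -64.0], [57.3, -64.0]]
145 185 372 [[-50.1, -55.7], [57.5, -55.6]]
160 183 371 [[-52.0, -47.1], [57.6, -47.0]]
175 189 369 [[-49.3, -38.2], [57.3, -38.2]]
u 185 47 162 [[-45.5, -106.7], [-50.7, -45.6]]
u 195 52 170 [[-40.4, -104.3], [-45.3, -40.9]]
u 205 46 179 [[-34.9, -107.2], [-39.8, -35.5]]
u 350 46 187 [[41.0, -107.1], [46.3, -30.6]]
u 360 46 187 [[46.3, -107.1], [52.3, -30.6]]
u 370 46 174 [[51.5, -107.1], [57.5, -38.5]]
z med 40.3293362524243
tail [[-21.8, -85.2], [26.7, -85.2]]
```

View pics/w15c.png

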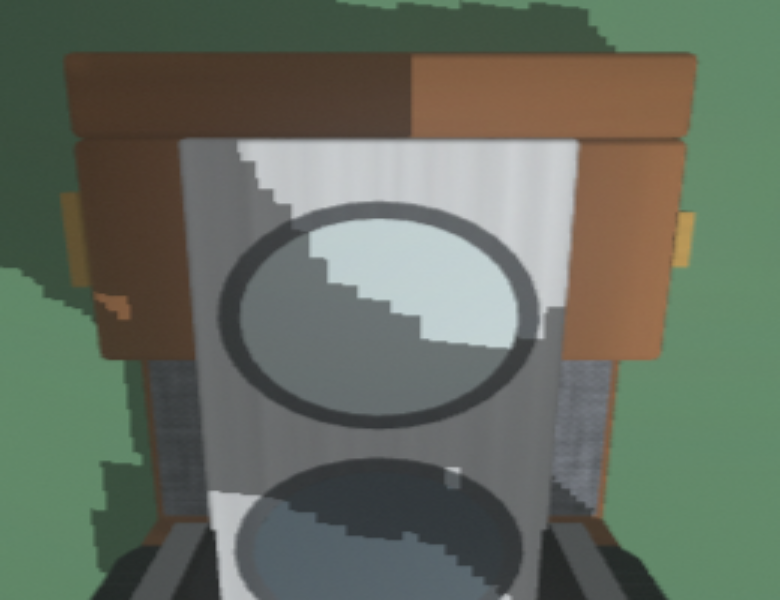

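Relative to the slider, the case centre is about 0 mm off in tool x and +2 mm in tool y, and the yaw is aligned. I'll shift, lower partway, and look again.

play_rows(
  increments=[
    [[0,0.002,0.004],[0,0,0],-1],
    [[0,0,0.008],[0,0,0],-1],
    [[0,0,0.01],[0,0,0],-1],
    [[0,0,0.01],[0,0,0],-1],
    [[0,0,0.005],[0,0,0],-1],
    [[0,0,0.003],[0,0,0],-1],
    [[0,0,0],[0,0,0],-1],
    [[0,0,0],[0,0,0],-1],
    [[0,0,0],[0,0,0],-1],
  ],
)

```text
time_s: 16.82
eef_pos: [459.2, -295.2, 225.1]
tool_rot: [-0.0, 0.708, -0.706, 0.0]
force: [-0.2, 0.0, -2.6]
gripper_width: 48.1
```

```bash
python3 see.py 16 wrist
cat > rel.py <<'E'
from h import *
import sys
n=sys.argv[1]; z=np.load('/tmp/wrist%s.npz'%n); K,T,P,im,d=z['K'],z['T'],z['P'],z['im'],z['d']
s=env.sense(); R_=Rq(s['tool_rot']).as_matrix()
print('now',s['eef_pos'].round(1))
save(cv2.resize(im[0:300,130:420],(773,600)),'w%sc'%n)
E
python3 rel.py 16; python3 lev.py 16 95 250 240 315
```

```text
16.82 eef [ 459.2 -295.2  225.1] grasp [ 459.3 -295.2   70.1] yaw -89.82 z [ 4.e-04 -3.e-04 -1.e+00] F [-0.2  0.  -2.6] M [0.02 0.04 0.01] w 48.1 q6 0.93
now [ 459.2 -295.2  225.2]
slope x,y rad [-0.0003  0.0017] z 62.26 rms 0.59
```

View pics/wrist16.png

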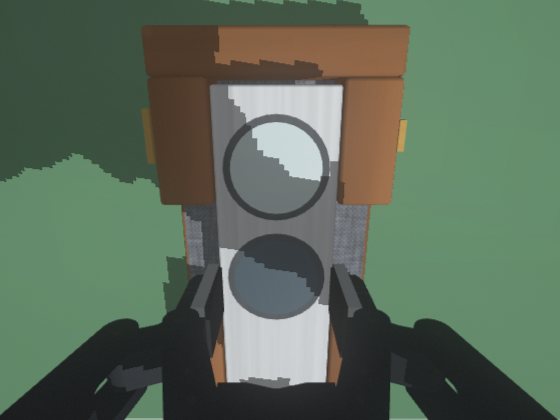

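View pics/w16c.png

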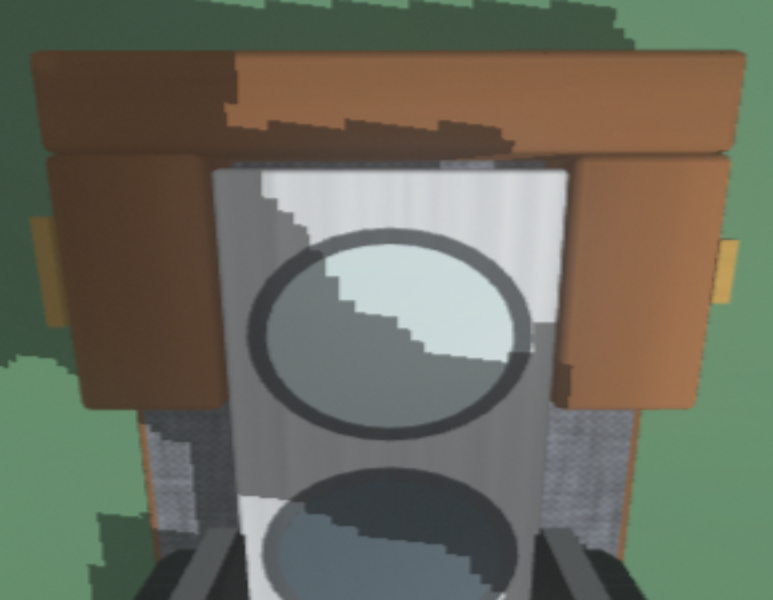

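Run:
```python
from h import *
z=np.load('/tmp/wrist16.npz'); K,T=z['K'],z['T']; s=env.sense(); R_=Rq(s['tool_rot']).as_matrix()
def ray(u,v,h):
    r=T[:3,:3]@[(u-K[0,2])/K[0,0],-(v-K[1,2])/K[1,1],-1]; p=T[:3,3]+r*(h-T[2,3])/r[2]; return (R_.T@(p-s['eef_pos']))[:2].round(1)
for h in (40,38.5): print(h,[ray(u,v,h) for u,v in [(142,26),(409.5,26),(160.8,204),(390.7,204),(275,76)]])
for h in (62.2,61): print('tail',ray(210,84.5,h),ray(343,84.5,h))
print('world far edge/notch', T[:3,3])
```

```text
40 [array([ -53.8, -109.3]), array([  56.2, -109.3]), array([-54.2, -32.8]), array([ 56.7, -32.8]), array([  0.9, -90.2])]
38.5 [array([ -54.3, -109.6]), array([  56.8, -109.6]), array([-54.8, -32.3]), array([ 57.3, -32.4]), array([  0.9, -90.3])]
tail [-23.1 -85.8] [ 26.1 -85.8]
tail [-23.3 -85.8] [ 26.4 -85.9]
world far edge/notch [ 539.21302772 -296.34009169  194.77684317]
```

Alignment error is about 0.5 mm. I'll apply (−0.3, +0.5) and lower into the recess.

play_rows(
  increments=[
    [[-0.0003,0.0005,0.002],[0,0,0],-1],
    [[0,0,0.004],[0,0,0],-1],
    [[0,0,0.004],[0,0,0],-1],
    [[0,0,0.004],[0,0,0],-1],
    [[0,0,0.003],[0,0,0],-1],
    [[0,0,0],[0,0,0],-1],
    [[0,0,0],[0,0,0],-1],
  ],
)

```text
time_s: 17.45
eef_pos: [458.6, -294.8, 207.5]
tool_rot: [0.0, 0.708, -0.706, -0.0]
force: [0.7, -0.1, -2.5]
gripper_width: 47.9
```

```bash
python3 see.py 17 wrist && python3 rel.py 17
```

```text
17.45 eef [ 458.6 -294.8  207.5] grasp [ 458.5 -294.8   52.5] yaw -89.82 z [-4.e-04  3.e-04 -1.e+00] F [ 0.7 -0.1 -2.5] M [ 0.    0.04 -0.04] w 47.9 q6 0.93
now [ 458.6 -294.9  207.8]
```

View pics/w17c.png

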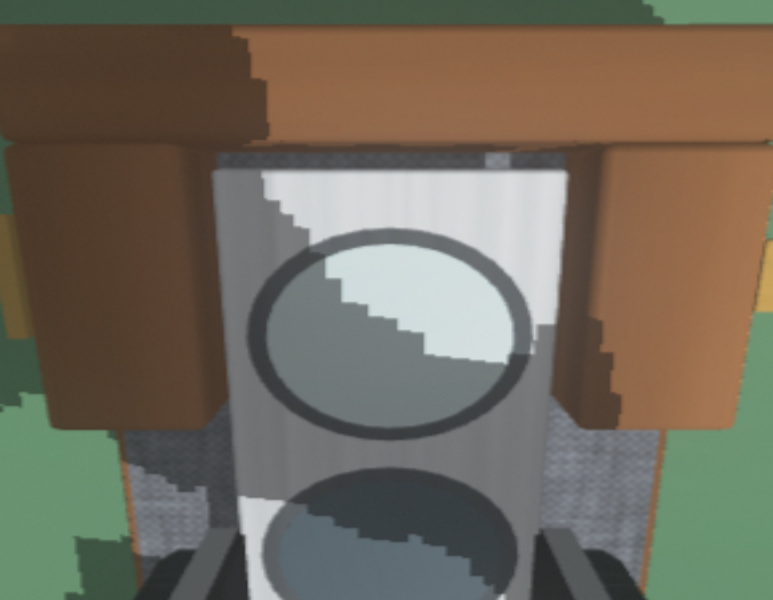

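play_rows(
  increments=[
    [[0.0005,0,0.002],[0,0,0],-1],
    [[0,0,0.004],[0,0,0],-1],
    [[0,0,0.004],[0,0,0],-1],
    [[0,0,0.004],[0,0,0],-1],
    [[0,0,0.003],[0,0,0],-1],
    [[0,0,0.001],[0,0,0],-1],
    [[0,0,0],[0,0,0],-1],
    [[0,0,0],[0,0,0],-1],
  ],
)

```text
time_s: 18.17
eef_pos: [458.6, -295.4, 189.8]
tool_rot: [0.0, 0.708, -0.706, 0.0]
force: [0.7, -0.5, -2.8]
gripper_width: 48.0
```

```bash
python3 see.py 18 wrist && python3 rel.py 18
```

```text
18.17 eef [ 458.6 -295.4  189.8] grasp [ 458.6 -295.4   34.8] yaw -89.82 z [-0. -0. -1.] F [ 0.7 -0.5 -2.8] M [ 0.   -0.05  0.02] w 48.0 q6 0.93
now [ 458.6 -295.4  189.9]
```

View pics/w18c.png

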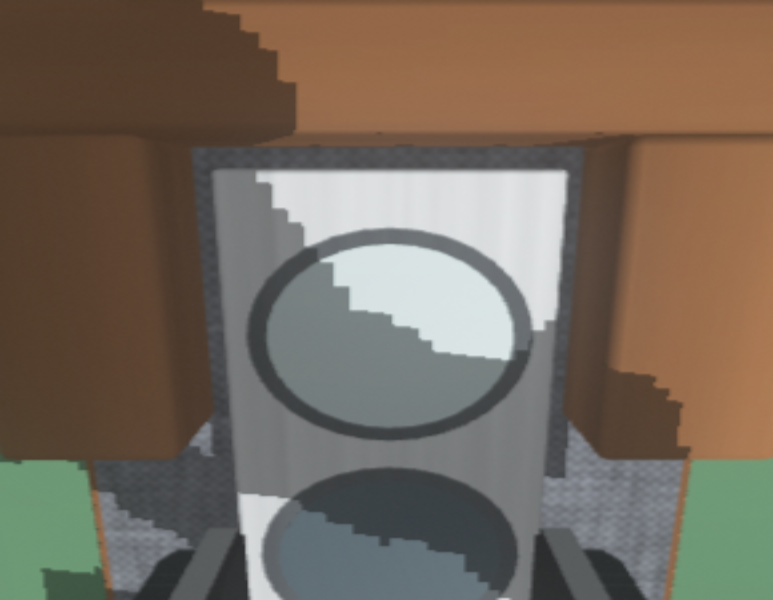

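It is in the recess with even gaps on both sides (felt 193–583, slider 213–567 in the crop), about 4 mm to go.

play_rows(
  increments=[
    [[0,0,0.0015],[0,0,0],-1],
    [[0,0,0.001],[0,0,0],-1],
    [[0,0,0.0005],[0,0,0],-1],
    [[0,0,0.0005],[0,0,0],-1],
    [[0,0,0.0004],[0,0,0],-1],
    [[0,0,0],[0,0,0],-1],
  ],
)

```text
time_s: 18.72
eef_pos: [458.6, -295.3, 185.8]
tool_rot: [0.0, 0.708, -0.706, -0.0]
force: [0.8, 0.5, -2.2]
gripper_width: 47.8
```

```bash
python3 see.py 19
```

```text
18.72 eef [ 458.6 -295.3  185.8] grasp [ 458.6 -295.3   30.8] yaw -89.83 z [-1.e-04  0.e+00 -1.e+00] F [ 0.8  0.5 -2.2] M [0.   0.02 0.01] w 47.8 q6 0.93
```

play_rows(
  increments=[
    [[0,0,0.0004],[0,0,0],-1],
    [[0,0,0.0003],[0,0,0],-1],
    [[0,0,0],[0,0,0],-1],
  ],
)

```text
time_s: 18.97
eef_pos: [458.6, -295.3, 185.5]
tool_rot: [-0.0, 0.708, -0.706, 0.0]
force: [-2.5, 0.9, 3.6]
gripper_width: 48.0
```

```bash
python3 see.py 20
```

```text
18.97 eef [ 458.6 -295.3  185.5] grasp [ 458.6 -295.4   30.5] yaw -89.82 z [ 1.e-04 -1.e-04 -1.e+00] F [-2.5  0.9  3.6] M [ 0.27  0.35 -0.05] w 48.0 q6 0.93
```

Contact with the felt. Release and rise.

play_rows(
  increments=[
    [[0,0,0],[0,0,0],0.15],
    [[0,0,0],[0,0,0],0.3],
    [[0,0,0],[0,0,0],0.5],
    [[0,0,0],[0,0,0],0.6],
    [[0,0,0],[0,0,0],0.6],
    [[0,0,-0.005],[0,0,0],0.6],
    [[0,0,-0.01],[0,0,0],0.6],
    [[0,0,-0.02],[0,0,0],0.6],
    [[0,0,-0.025],[0,0,0],0.6],
    [[0,0,-0.025],[0,0,0],0.6],
    [[0,0,-0.02],[0,0,0],0.6],
    [[0,0,-0.005],[0,0,0],0.6],
  ],
)

```text
time_s: 19.97
eef_pos: [458.9, -295.5, 299.6]
tool_rot: [-0.0, 0.708, -0.706, 0.003]
force: [-0.2, -0.5, 0.2]
gripper_width: 68.5
```

```bash
python3 see.py 21 wrist top scene
python3 - <<'E'
from h import *
im=np.load('/tmp/scene21.npz')['im']; save(cv2.resize(im[130:290,20:220],(800,600),interpolation=cv2.INTER_CUBIC),'scene21c')
E
```

```text
19.97 eef [ 458.9 -295.5  299.6] grasp [ 459.6 -296.   144.6] yaw -89.82 z [ 0.0046 -0.0035 -1.    ] F [-0.2 -0.5  0.2] M [ 0.01 -0.01  0.01] w 68.5 q6 0.93
```

View pics/wrist21.png

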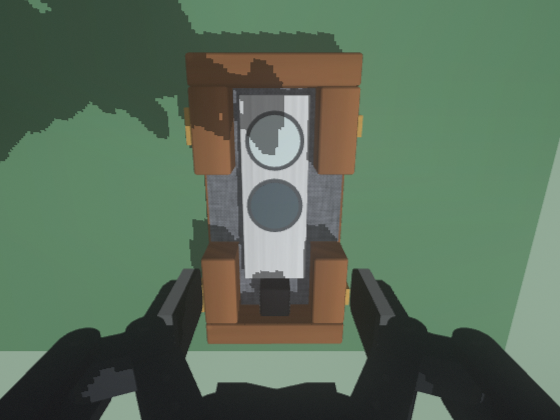

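View pics/scene21c.png

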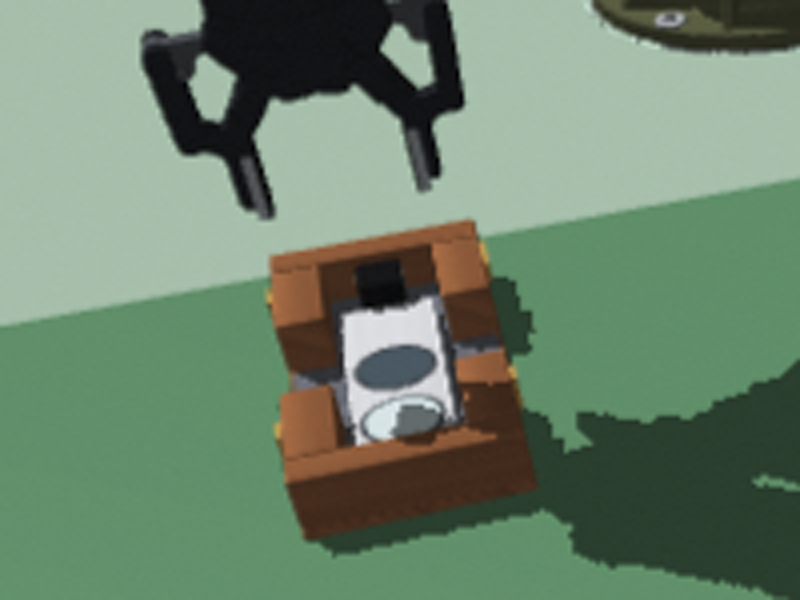

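The slider is in the recess, flat between the walls (wrist image: plate u≈238–310, v 95–278, pull to v≈316). I'll let the arm settle, then make the final checks.

play_rows(
  increments=[
    [[0,0,0],[0,0,0],0.6],
    [[0,0,0],[0,0,0],0.6],
    [[0,0,0],[0,0,0],0.6],
    [[0,0,0],[0,0,0],0.6],
    [[0,0,0],[0,0,0],0.6],
  ],
)

```text
time_s: 20.53
eef_pos: [458.6, -295.3, 294.8]
tool_rot: [0.0, 0.708, -0.706, -0.0]
force: [-0.2, 0.2, 0.7]
gripper_width: 68.4
```

```bash
python3 see.py 22 wrist top scene && python3 lev.py 22 105 270 250 300
python3 - <<'E'
from h import *
z=np.load('/tmp/wrist22.npz'); K,T=z['K'],z['T']
for c,t in [('wrist','slider_mid'),('wrist','case_rest'),('top','jar_center'),('top','holder_center'),('top','loupe_center'),('scene','slider_mid'),('scene','case_rest')]:
    r=spotter.tip_of(c,t); print(c,t,[(np.round(a['at'],1).tolist(),round(a['confidence'],2)) for a in r[:2]])
E
```

```text
20.53 eef [ 458.6 -295.3  294.8] grasp [ 458.5 -295.3  139.8] yaw -89.82 z [-5.e-04  4.e-04 -1.e+00] F [-0.2  0.2  0.7] M [ 0.    0.01 -0.01] w 68.4 q6 0.93
slope x,y rad [ 0.0027 -0.0004] z 22.64 rms 0.61
wrist slider_mid [([459.1, -295.2, 15.9], 0.84)]
wrist case_rest []
top jar_center [([730.8, 87.9, 50.8], 0.8)]
top holder_center [([720.2, -69.0, 17.7], 0.56), ([756.2, -170.3, 21.2], 0.44)]
top loupe_center [([755.7, -174.1, 18.2], 0.85)]
scene slider_mid [([463.7, -293.0, 21.7], 0.84)]
scene case_rest [([462.8, -291.6, 15.6], 0.82)]
```

Flat (slope under 0.003 rad, plate top 22.6 mm against 22 mm expected), centred, and the bystanders are unmoved. Handing in.

```bash
python3 -c "
from station import env
print(env.finish_job())"
```

```text
the job is handed in; nothing more can be done
None
```

The slider is in the case recess, flat on the felt and let go. I handed the job in at about 20.7 s on the robot's clock; it reports no verdict.

I gripped the pull and relieved a 5 N downward preload. Then I drew the slider straight out, level, with under about 2 N at the wrist at each check. It was laid on open bench and released, then gripped across its middle. I turned it 85° and lowered it through the finger notch onto the felt, then opened the fingers and raised the arm clear.

Last checks:
- **Level:** the plate's slope was under 0.003 rad, with its top at 22.6 mm against 22 mm expected.
- **Centring:** the spotter put the slider's middle within about 2 mm of the case centre. The camera also showed even gaps to the walls.
- **Bystanders:** the jar, movement holder and loupe read within about 3 mm of their first positions, which is within the spotter's accuracy.
- **Missed or off:** the wrist camera's spotter did not find `case_rest`. The scene camera's absolute positions were a few mm off, but it had the slider and case within 2 mm of each other.

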